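# Put the check weights back in their tray in order of size

## Task

The balance check is finished. Put the four steel weights that stand about the bench back into their partitioned wooden tray in order of size, one to a compartment and standing upright on its floor: the largest in the widest compartment and so on down to the smallest weight, which is already in the narrowest. Leave that one in its place, and do not push aside or knock over the sample jar, the petri dish or the tweezers.

Things in the scene. Friction and masses are not known exactly. Their poses are not given: they have to be found in the camera images.
- weight_tray: partitioned wooden tray of a weight box, fixed, turned any way round: 80 x 237 mm, 18 high. Origin: underside centre; x across, y along the row towards the widest compartment. Five compartments in one row, 58 mm across (x), floor at z = 8, so 10 deep, 16 wider than their weights; width and centre along y (mm): 54 at 80.5, 44 at 27.5, 38 at -17.5, 34 at -57.5, 29 at -93.
- weight_500: polished steel check weight of 500 g, the largest of the five: upright cylinder of diameter 38 mm, 46 mm high, with a neck and a knob of diameter 22 mm on it, 66 mm high in all. Origin: centre of its underside; z up along its axis. Stands loose on the bench, upright; may be gripped by the knob or by the upper part of the cylinder.
- weight_200: polished steel check weight of 200 g, the second largest of the five: upright cylinder of diameter 28 mm, 34 mm high, with a neck and a knob of diameter 17 mm on it, 49 mm high in all. Origin: centre of its underside; z up along its axis. Stands loose on the bench, upright; may be gripped by the knob or by the upper part of the cylinder.
- weight_100: polished steel check weight of 100 g, the third largest of the five: upright cylinder of diameter 22 mm, 27 mm high, with a neck and a knob of diameter 14 mm on it, 40 mm high in all. Origin: centre of its underside; z up along its axis. Stands loose on the bench, upright; may be gripped by the knob or by the upper part of the cylinder.
- weight_50: polished steel check weight of 50 g, the fourth largest of the five, the smallest of the loose ones: upright cylinder of diameter 18 mm, 21.5 mm high, with a neck and a knob of diameter 11.6 mm on it, 32 mm high in all. Origin: centre of its underside; z up along its axis. Stands loose on the bench, upright; may be gripped by the knob or by the upper part of the cylinder.
- weight_20: polished steel check weight of 20 g, the smallest of the five: upright cylinder of diameter 13 mm, 15 mm high, with a neck and a knob of diameter 8.8 mm on it, 23 mm high in all. Origin: centre of its underside; z up along its axis. Stands loose in the narrowest compartment of the tray, already in place; it stays there.
- sample_jar: white plastic jar with a blue screw cap, diameter 44 mm, 54 mm high, standing loose among the weights; to be left alone. Origin: centre of its underside.
- petri_dish: round clear-rimmed petri dish with lid, diameter 61 mm, 16 mm high, loose on the bench; to be left alone. Origin: centre of its underside.
- weight_tweezers: steel tweezers lying loose on the bench, 115 mm long (along their y), 15 mm wide, 10 mm high; to be left alone. Origin: under their middle, on the bench.

How it is judged:
By the outcome, as a careful person would: the job done as asked, in the order asked, and still so for the second after the job is handed in, with the robot touching nothing.
It also fails if it takes over 104 s, if anything falls off the work surface, if the arm or the gripper's body presses on something with over 40 N, if the wrist force passes 120 N, or if a joint passes its speed limit or range.

## Robot

A 6-joint arm with a two-finger parallel gripper is mounted at the origin on a cart in front of the work surface, level with it; the furniture and walls round the work are solid. World frame = base frame: x ahead of the robot, y to its left, z up, the work surface at z = 0. Lengths are in m, angles in rad, forces in N, time in s.
With the tool pointing down it reaches from about 0.425 to 0.95 m from the base axis. Payload 3.5 kg.
Tool frame: the origin (TCP) lies between the finger pads; the fingertips stand 19 mm ahead of it and the grasp point (between the pads) is the TCP; z points along the fingers, y is the line along which they close (so a half turn about z gives the same grasp; the last joint's range is limited). The gripper opens to 85 mm and grips with 20 to 120 N. Pads are 22 mm wide; open, the fingers measure 114 mm over their backs; the gripper's body (76 mm by 85 mm) begins 54 mm behind the grasp point. The pads swing forward as they close: fully open they stand 13 mm farther back than shut.
Start: joints at [1.121, 0.286, 1.577, -0, 1.279, -0.15], TCP at [0.199, 0.645, 0.227] pointing down, gripper open.
Joint ranges: [-2.77, 2.77], [-0.9, 2.22], [0.21, 2.48], [-1.53, 4.67], [0.24, 2.81], [-2.84, 2.84]. Speed limits (rad/s): [2.79, 2.79, 3.14, 3.14, 3.14, 3.14].

## Interface

Orientations are given as a unit quaternion [x, y, z, w].
In Python, from plant import get_state, cams, ctrl gives the robot as it stands. The module is installed in compiled form; this text tells all that it offers.
- The arm moves only by the tool jog_arm, never from a script. Its argument "deltas" is text: rows parted by semicolons, each of 6 numbers parted by spaces: the shift along the world's x, y, z normalised to -1 to 1, where 1 is 0.02 m, then the turn, a rotation vector about the world's x, y, z normalised to -1 to 1, where 1 is 0.1 rad. In form: x y z ax ay az; .... A call has 1 to 20 rows; each row shifts and turns the commanded pose from where the row before left it; what a row does not reach is not made up. A row lasts 1/8 s, in which the tool goes at most 62.5 mm and 10.7 degrees, less where a joint would pass 70% of its speed; a pose out of reach is approached as far as the arm can. A call with a number of a shift or a turn outside -1 to 1 is refused whole. A call with a gripper value outside its range is refused whole. "gripper" is the opening, from 0 (shut) to 1 (fully open), set as the call begins (left out, the last holds). The fingers move at their own pace and stop on an object; "squeeze" is the grip in N (left out, the last holds). Time passes only in rows, so rows that do not move let the fingers close. It gives the time, the measured TCP pose, the force, the opening and the grip force at its end, in the units of the state.
- get_state(): the state, without advancing time (a new reading comes with each control period).
- cams.read_camera(name): name is "scene" or "top" or "wrist"; returns a dict with "color" (400x640x3 uint8, blue, green, red), "vfov" (degrees; the focal length in pixels is half the picture's height over the tangent of half this angle, whatever the lens; pixels are square), "cx", "cy" (the principal point, pixels), "rvec" (rotation vector, rad) and "tvec" (3), from world to camera coordinates, as OpenCV has them. Camera axes: x right, y down, z forward; pixel columns grow to the right and rows downward; lengths in m; the calibration is good to about 2 mm. A picture is of the moment at which its call begins. There is no depth.
- ctrl.sign_off(): hands the job in; it is judged then, once.
The state is a dict: "time": time; "qpos": joint angles; "dq": joint speeds; "joint_efforts": joint torques, N m; "eef_pos": TCP position; "tcp_rot": TCP orientation; "contact_force": force on the tool from outside, world axes, zero at the start; "wrist_torque": the same for the moment, N m; "opening": opening from 0.0 (shut) to 1.0 (fully open); "finger_force": force on a finger pad.
Only numpy, scipy, OpenCV 4.12 (cv2) and the standard library are available. Lean on these libraries where they do the work, as an engineer would, in place of code of your own. Each camera call takes 0.05 s, during which the arm holds its last target. There are 200 camera calls.

## Working session

There is one attempt and no reset: what is moved stays moved. The work goes in short steps, Python scripts to look and compute and a tool call to move; the robot and the scene stay as the last step left them, time stands still between calls to the robot, and variables do not carry over. Pictures are saved under pics/ and viewed, at most 15 in all, crops included, and the job is handed in when it is done.

Besides the shell and the picture viewer there is one more tool, called as name(argument=value, ...) on one line, values as JSON. jog_arm: Moves the arm, as the interface text tells. Its arguments: {"type":"object","properties":{"deltas":{"type":"string"},"gripper":{"type":"number"},"squeeze":{"type":"number"}},"required":["deltas"]}

```bash
mkdir -p pics; cat > h.py <<'E'
import numpy as np, cv2
from plant import get_state, cams, ctrl
def cam(n):
    c=cams.read_camera(n); im=c["color"]; f=im.shape[0]/2/np.tan(np.radians(c["vfov"])/2)
    K=np.array([[f,0,c["cx"]],[0,f,c["cy"]],[0,0,1]]); R=cv2.Rodrigues(np.array(c["rvec"],float))[0]; t=np.array(c["tvec"],float).ravel()
    return im,K,R,t
def unproj(C,u,v,z):
    _,K,R,t=C; o=-R.T@t; d=R.T@np.linalg.inv(K)@np.array([u,v,1.]); return o+d*(z-o[2])/d[2]
def proj(C,p):
    _,K,R,t=C; q=K@(R@np.array(p,float)+t); return q[:2]/q[2]
E
python3 - <<'E'
from h import *
for n in("top","scene"):
    C=cam(n); cv2.imwrite(f"pics/{n}0.png",C[0]); print(n,C[1][0,0],C[1][:2,2],-C[2].T@C[3])
print(get_state())
E
```

```text
top 411.2632425467405 [323.04446966 191.57245824] [ 0.45971351 -0.04738364  1.29366973]
scene 382.4430486934647 [324.74758743 199.33503421] [-0.2041285  -0.38204534  0.82240024]
{'time': 0.1, 'qpos': array([ 1.12095677e+00,  2.87150488e-01,  1.57803640e+00,  7.49602201e-06,
        1.27858903e+00, -1.50001004e-01]), 'dq': array([ 1.59987323e-05, -2.38554818e-03, -1.21543512e-03,  1.21338739e-03,
        7.78744964e-06,  1.17011791e-04]), 'joint_efforts': array([ 2.76183027e-05, -4.07294762e+01, -2.93699723e+01, -1.47505698e-04,
        3.42547166e-03,  2.56095412e-07]), 'eef_pos': array([0.19907775, 0.64434482, 0.22583341]), 'tcp_rot': array([ 1.49359296e-01,  9.88782387e-01, -1.04183778e-03, -3.25942794e-04]), 'contact_force': array([-0.64199604,  0.39071058, -0.17635356]), 'wrist_torque': array([-0.01496586,  0.02187457,  0.03050182]), 'finger_force': 0.0, 'opening': 1.004057585356849}
```

View pics/top0.png

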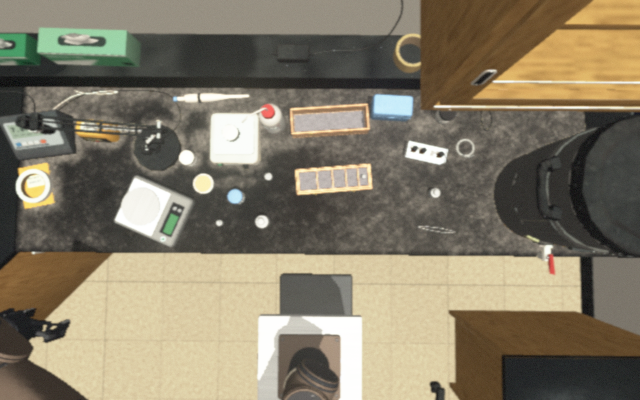

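View pics/scene0.png

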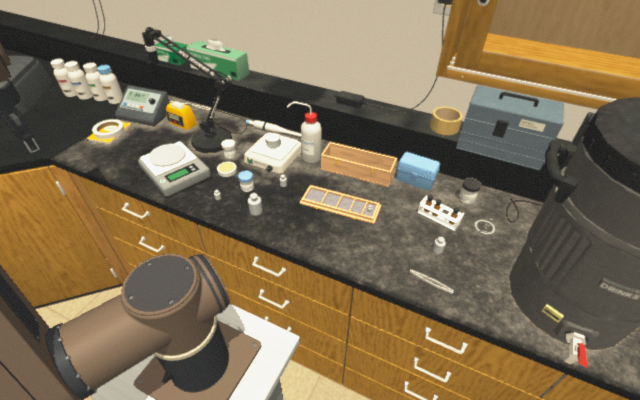

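The top view (x up, y left in the picture) shows the tray at (333,180), with the weights at about (262,222), (268,176), (220,223) and (435,193). The jar is at (236,197), the petri dish at (203,183) and the tweezers at (436,229). I'll enlarge the view to measure.

```bash
python3 - <<'E'
from h import *
C=cam("top"); im=C[0]
a=cv2.resize(im[160:240,190:300],None,fx=7,fy=7,interpolation=cv2.INTER_CUBIC)
cv2.imwrite("pics/a.png",a)
b=cv2.resize(im[150:240,290:450],None,fx=5,fy=5,interpolation=cv2.INTER_CUBIC)
cv2.imwrite("pics/b.png",b)
E
```

```text
(no output)
```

View pics/a.png

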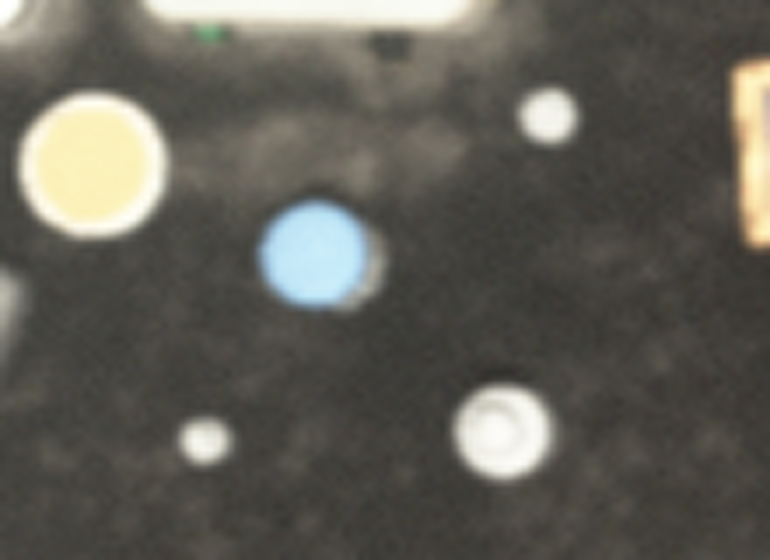

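View pics/b.png

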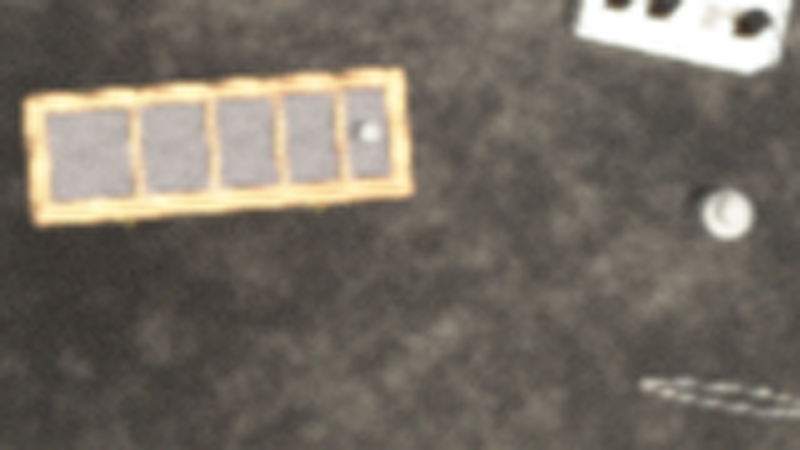

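```bash
cat >> h.py <<'E'
W={500:(.038,.046,.022,.066),200:(.028,.034,.017,.049),100:(.022,.027,.014,.040),50:(.018,.0215,.0116,.032),20:(.013,.015,.0088,.023)}
th=np.linspace(0,2*np.pi,40)[:-1]
def hullc(C,pts):
    q=np.array([proj(C,p) for p in pts],np.float32); m=cv2.moments(cv2.convexHull((q*64).astype(np.float32)))
    return np.array([m['m10'],m['m01']])/m['m00']/64
def wpts(x,y,w,z0=0):
    d,h,kd,kh=W[w]; return [(x+r/2*np.cos(a),y+r/2*np.sin(a),z0+z) for r,z in((d,0),(d,h),(kd,kh)) for a in th]
def wblob(C,u,v,s,thr=None):
    g=cv2.cvtColor(C[0],cv2.COLOR_BGR2GRAY).astype(np.float32); u0,v0=int(u-s),int(v-s)
    p=cv2.resize(g[v0:int(v+s)+1,u0:int(u+s)+1],None,fx=8,fy=8,interpolation=cv2.INTER_CUBIC)
    t=thr or (p.max()+np.median(p))/2
    n,l,st,ce=cv2.connectedComponentsWithStats((p>t).astype(np.uint8)); i=1+np.argmax(st[1:,4])
    return (ce[i]+.5)/8-.5+[u0,v0], st[i,4]/64
def wfind(C,u,v,s,w,z0=0,thr=None):
    c,a=wblob(C,u,v,s,thr); p=unproj(C,*c,W[w][1]*.8+z0)[:2]
    for _ in range(6):
        e=c-hullc(C,wpts(*p,w,z0)); b=unproj(C,*c,.03)[:2]; p=p+unproj(C,*(c+e),.03)[:2]-b
    return p,a
E
cat > m.py <<'E'
from h import *
from scipy.optimize import least_squares
C=cam("top")
for w,u,v,s in((500,261.5,221.3,12),(200,435.3,192.5,9),(100,268,176.3,8),(50,219,222.7,7)):
    p,a=wfind(C,u,v,s,w); print(w,p.round(4),round(a,1), cv2.contourArea(cv2.convexHull(np.array([proj(C,q) for q in wpts(*p,w)],np.float32))))
im=C[0]; hsv=cv2.cvtColor(im,cv2.COLOR_BGR2HSV); m=((hsv[...,1]>80)&(hsv[...,0]<30)&(hsv[...,2]>90)).astype(np.uint8)
r=np.zeros_like(m); r[155:205,288:380]=m[155:205,288:380]
n,l,st,ce=cv2.connectedComponentsWithStats(r); i=1+np.argmax(st[1:,4]); r=(l==i).astype(np.uint8)
ct=max(cv2.findContours(r,cv2.RETR_EXTERNAL,cv2.CHAIN_APPROX_NONE)[0],key=cv2.contourArea)
rect=cv2.minAreaRect(ct); print(rect)
def box(x,y,a): 
    c,s=np.cos(a),np.sin(a); return [(x+c*i*.04-s*j*.1185,y+s*i*.04+c*j*.1185,z) for i in(-1,1) for j in(-1,1) for z in(0,.018)]
def res(p):
    h=cv2.convexHull(np.array([proj(C,q) for q in box(*p)],np.float32))
    return [cv2.pointPolygonTest(h,(float(q[0][0]),float(q[0][1])),True)-.5 for q in ct]
s=least_squares(res,[.5,-.08,0.07],diff_step=1e-3,loss='soft_l1'); print(s.x,np.abs(s.fun).mean())
x,y,a=s.x
for n,d in((500,.0805),(200,.0275),(100,-.0175),(50,-.0575),(20,-.093)): print(n,x-np.sin(a)*d,y+np.cos(a)*d)
u=proj(C,(x-np.sin(a)*-.093,y-np.cos(a)*.093,.02)); print(u)
print("jar",unproj(C,(314.5)/7-.5+190,254/7-.5+160,.054),"petri",unproj(C,93/7+189.5,165/7+159.5,.016))
for px in((640,385),(800,408)): print(unproj(C,px[0]/5+290,px[1]/5+150,.005))
E
python3 m.py
```

```text
500 [0.4424 0.1487] 135.5 147.64895492815413
200 [ 0.5355 -0.3874] 68.0 90.54488767730072
100 [0.5832 0.133 ] 43.7 48.853734963806346
50 [0.437  0.2842] 29.5 36.49009852553718
((332.94354248046875, 178.95181274414062), (27.49340057373047, 76.91854858398438), 85.48600769042969)
[ 0.57670726 -0.07062098  0.09324728] 0.7064816298489986
500 0.569211727638674 0.009529296776578586
200 0.5741466746778037 -0.04324045116408326
100 0.5783367240506496 -0.08804495413256974
50 0.5820612123820683 -0.1278711789934466
20 0.5853666957762024 -0.16321695355747481
[362.87032555 176.02278936]
jar [0.51902099 0.22758784 0.054     ] petri [0.55976337 0.33573644 0.016     ]
[ 0.42854019 -0.33685307  0.005     ]
[ 0.41510101 -0.43635221  0.005     ]
```

The crops show clean blobs for all four weights and the tray, so I have first positions. Next I move above the 500 g weight and turn the closing line across the tray.

jog_arm(deltas=".5 -1 0 0 0 -.6;.5 -1 0 0 0 -.6;.5 -1 0 0 0 -.6;.5 -1 0 0 0 -.6;.5 -1 0 0 0 -.6;.5 -1 0 0 0 -.6;.5 -1 0 0 0 -.6;.5 -1 0 0 0 -.6;.5 -1 0 0 0 -.6;.5 -1 0 0 0 -.6;.5 -1 0 0 0 -.6;.5 -1 0 0 0 -.6;.5 -1 0 0 0 -.6;.5 -1 0 0 0 -.6;.5 -1 0 0 0 -.6;.5 -1 0 0 0 -.6;.5 -1 0 0 0 -.6;.5 -1 0 0 0 -.6;.5 -1 0 0 0 -.6;.5 -1 0 0 0 -.6", gripper=0.75)

```text
time: 2.7
eef_pos: [0.3996, 0.2435, 0.2272]
tcp_rot: [0.683, 0.73, 0.0, 0.0]
contact_force: [-0.0, -0.1, -0.8]
opening: 0.748
finger_force: 0.0
```

jog_arm(deltas=".5 -1 0 0 0 0;.5 -1 0 0 0 0;.5 -1 0 0 0 0;.5 -1 0 0 0 0;0 0 0 0 0 0;0 0 0 0 0 0")

```text
time: 3.45
eef_pos: [0.439, 0.1649, 0.2271]
tcp_rot: [0.682, 0.731, 0.0, -0.0]
contact_force: [-0.1, 0.4, -1.1]
opening: 0.75
finger_force: 0.0
```

```bash
python3 - <<'E'
from h import *
C=cam("wrist"); cv2.imwrite("pics/w0.png",C[0]); s=get_state(); print(s["time"],s["eef_pos"],s["tcp_rot"],s["qpos"],-C[2].T@C[3],C[1][0,0])
for n,p in((500,(.4424,.1487,.066)),(100,(.5832,.133,.04)),(50,(.437,.2842,.032))): print(n,proj(C,p))
E
```

```text
3.5 [0.43893305 0.16515806 0.22710656] [ 6.81668856e-01  7.31660810e-01  7.02575572e-05 -1.58177871e-04] [ 1.42855345e-01 -1.82848294e-01  2.06558324e+00  3.51485019e-04
  1.25894669e+00  7.20334537e-02] [0.43375249 0.23709783 0.3736356 ] 285.82761989266265
500 [321.70245257 194.47400758]
100 [434.58624035 208.5120611 ]
50 [325.46917586  67.34862974]
```

View pics/w0.png

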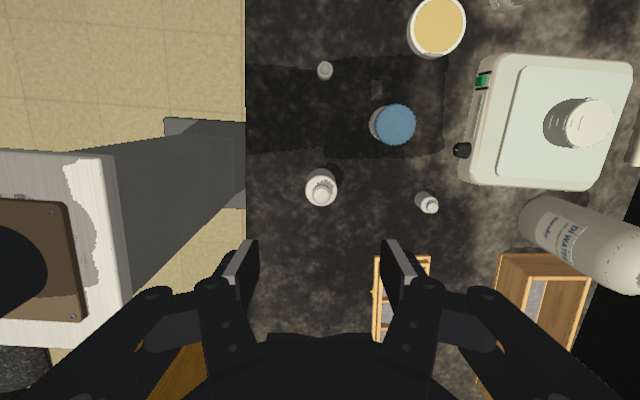

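The wrist view shows the 500 g weight at (321,188), the 100 g at (427,203), the 50 g at (325,71) and the jar at (393,124). I'll fit all three weights in this image.

```bash
python3 - <<'E'
from h import *
C=cam("wrist")
for w,u,v,s in((500,321,188,24),(100,427,203,18),(50,325,71,15)):
    p,a=wfind(C,u,v,s,w,thr=100); print(w,p.round(4),round(a), cv2.contourArea(cv2.convexHull(np.array([proj(C,q) for q in wpts(*p,w)],np.float32))))
c=cv2.resize(C[0][50:220,290:450],None,fx=3.5,fy=3.5); 
for w,p in((500,(.4424,.1487)),(100,(.5832,.133)),(50,(.437,.2842))):
    for q in wpts(*p,w): 
        u=(proj(C,q)-[290,50]+.5)*3.5; cv2.circle(c,(int(u[0]),int(u[1])),1,(0,0,255),-1)
cv2.imwrite("pics/c.png",c)
E
```

```text
500 [0.4418 0.1436] 814 970.6230897386558
100 [0.5834 0.131 ] 294 395.41750824055634
50 [0.4364 0.2842] 212 241.9391332338564
```

View pics/c.png

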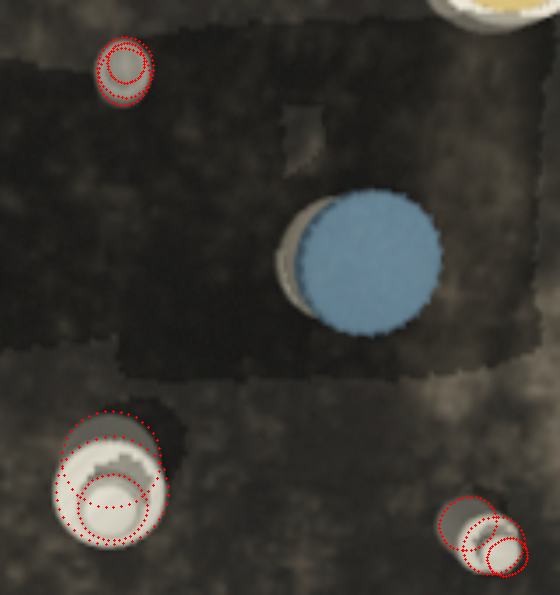

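The overlay of the top-view fits on the wrist image agrees to about 1 mm. I'll grip the 500 g weight.

jog_arm(deltas=".18 -.8 -1 0 0 0;0 0 -1 0 0 0;0 0 -1 0 0 0;0 0 -1 0 0 0;0 0 -1 0 0 0;0 0 -1 0 0 0;0 0 -1 0 0 0;0 0 -1 0 0 0;0 0 -.8 0 0 0;0 0 -.5 0 0 0;0 0 0 0 0 0")

```text
time: 4.92
eef_pos: [0.4424, 0.149, 0.0405]
tcp_rot: [0.681, 0.732, -0.001, -0.0]
contact_force: [-0.1, -0.7, 0.1]
opening: 0.752
finger_force: 0.0
```

jog_arm(deltas="0 0 0 0 0 0;0 0 0 0 0 0;0 0 0 0 0 0;0 0 0 0 0 0;0 0 0 0 0 0;0 0 0 0 0 0", gripper=0.2, squeeze=40)

```text
time: 5.68
eef_pos: [0.4424, 0.1489, 0.0423]
tcp_rot: [0.681, 0.732, -0.001, -0.001]
contact_force: [-4.7, -1.4, 6.8]
opening: 0.229
finger_force: 40.3
```

```bash
python3 - <<'E'
from h import *
C=cam("wrist"); S=cam("scene")
print(proj(S,(.4424,.149,.05)))
a=cv2.resize(C[0][150:350,190:450],(546,420)); b=cv2.resize(S[0][160:230,210:310],(600,420),interpolation=cv2.INTER_CUBIC)
cv2.imwrite("pics/d.png",np.vstack([cv2.resize(a,(416,290)),cv2.resize(b,(416,290))]))
E
```

```text
[252.92266079 198.59331006]
```

View pics/d.png

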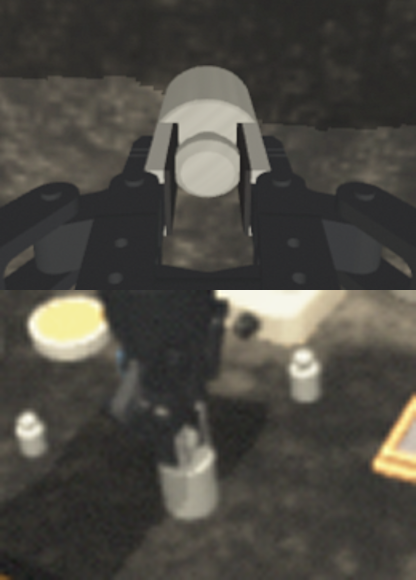

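The fingertips appear to be at the knob rather than on the cylinder. I'll check by projecting the model.

```bash
python3 - <<'E'
from h import *
C=cam("wrist"); c=C[0].copy()
im=cv2.resize(c[180:320,240:400],(800,600)[:2] if 0 else (640,560),interpolation=cv2.INTER_CUBIC)
def dot(p,col,r=2):
    u=(proj(C,p)-[240,180]+.5)*4; cv2.circle(im,(int(u[0]),int(u[1])),r,col,-1)
for q in wpts(.4424,.1488,500): dot(q,(0,0,255))
s=get_state(); yd=np.array([np.cos(.07),np.sin(.07),0])
for z,col in((.023,(0,255,0)),(.035,(255,255,0)),(.046,(255,0,255))):
    for sg in(-1,1):
        for e in(-.011,.011): 
            for w in (.011,.019): dot(np.array([.4424,.1488,z])+sg*w*yd+e*np.array([-yd[1],yd[0],0]),col,4)
cv2.imwrite("pics/e.png",im); print(s["opening"],s["finger_force"],s["eef_pos"])
E
```

```text
0.23188857938045793 40.2583208157148 [0.44246474 0.1489044  0.04227724]
```

View pics/e.png

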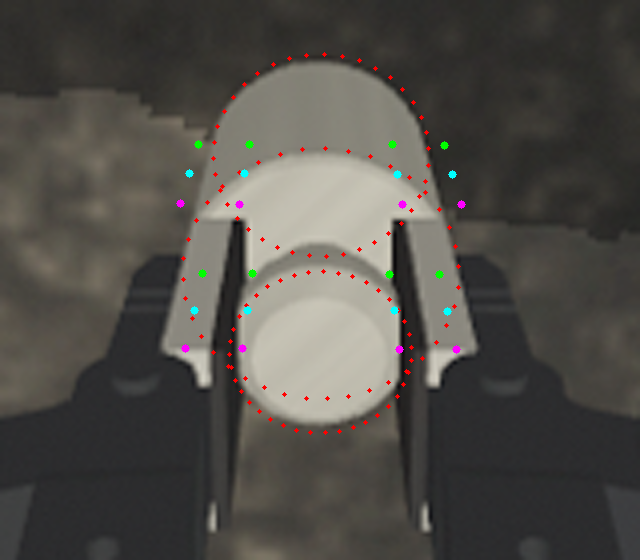

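The gripper holds the knob, with the tips on the shoulder. That grip is allowed. I'll lift a little and check it.

jog_arm(deltas="0 0 .5 0 0 0;0 0 1 0 0 0;0 0 1 0 0 0;0 0 1 0 0 0;0 0 0 0 0 0;0 0 0 0 0 0", squeeze=60)

```text
time: 6.58
eef_pos: [0.442, 0.1488, 0.11]
tcp_rot: [0.682, 0.732, -0.001, -0.001]
contact_force: [-0.7, 0.3, -5.2]
opening: 0.219
finger_force: 59.7
```

```bash
python3 - <<'E'
from h import *
C=cam("wrist"); S=cam("scene"); s=get_state(); print(s["eef_pos"],s["contact_force"],s["opening"])
a=cv2.resize(C[0][150:350,190:450],(520,400)); u=proj(S,(.4424,.149,.08)); x,y=map(int,u); b=cv2.resize(S[0][y-45:y+45,x-45:x+45],(400,400),interpolation=cv2.INTER_CUBIC)
cv2.imwrite("pics/f.png",np.hstack([a[:,100:420],b]))
E
```

```text
[0.44176234 0.14876088 0.10969217] [-0.07851008 -0.04730306 -4.83894556] 0.21872027110791478
```

View pics/f.png

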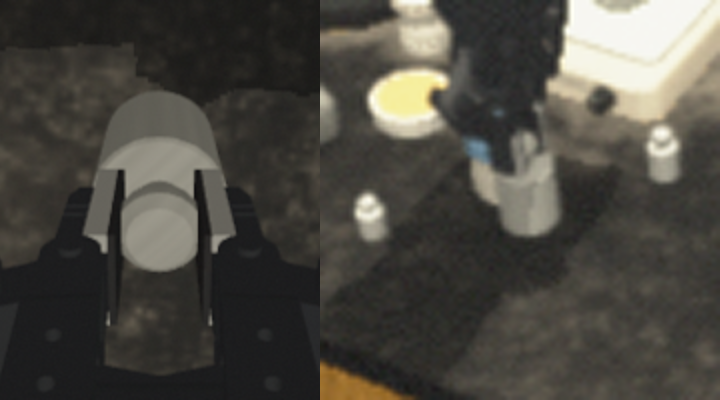

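The weight is held firmly and upright. Next I carry it over the widest compartment and cross-check the tray pose with a render fit in both fixed views.

jog_arm(deltas=".9 -1 0 0 0 0;.9 -1 0 0 0 0;.9 -1 0 0 0 0;.9 -1 0 0 0 0;.9 -1 0 0 0 0;.9 -1 0 0 0 0;.9 -1 0 0 0 0;0 0 0 0 0 0;0 0 0 0 0 0")

```text
time: 7.8
eef_pos: [0.5682, 0.009, 0.1102]
tcp_rot: [0.682, 0.732, -0.0, -0.001]
contact_force: [0.2, -0.4, -4.5]
opening: 0.214
finger_force: 61.4
```

```bash
cat > ov.py <<'E'
from h import *
import sys
D=((.0805,.054),(.0275,.044),(-.0175,.038),(-.0575,.034),(-.093,.029))
def tp(T,i,j,z):
    x,y,a=T; c,s=np.cos(a),np.sin(a); return (x+c*i-s*j,y+s*i+c*j,z)
def overlay(C,T,u0,v0,w,h,k,name):
    im=cv2.resize(C[0][v0:v0+h,u0:u0+w],None,fx=k,fy=k,interpolation=cv2.INTER_CUBIC)
    def poly(ps,col):
        q=np.array([(proj(C,p)-[u0,v0]+.5)*k for p in ps]); cv2.polylines(im,[q.astype(int)],True,col,1)
    R=lambda hx,y0,y1,z:[tp(T,a,b,z) for a,b in((-hx,y0),(hx,y0),(hx,y1),(-hx,y1))]
    poly(R(.04,-.1185,.1185,.018),(0,0,255))
    for c,w_ in D: poly(R(.029,c-w_/2,c+w_/2,.018),(0,255,0))
    return im
E
python3 - <<'E'
from ov import *
T=(.5767,-.0706,.088)
a=overlay(cam("top"),T,288,155,92,50,7,"");b=overlay(cam("scene"),T,290,175,100,55,6.4,"")
w=min(a.shape[1],b.shape[1]);cv2.imwrite("pics/g.png",np.vstack([a[:,:w],b[:,:w]])[:600]);
E
```

```text
(no output)
```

View pics/g.png

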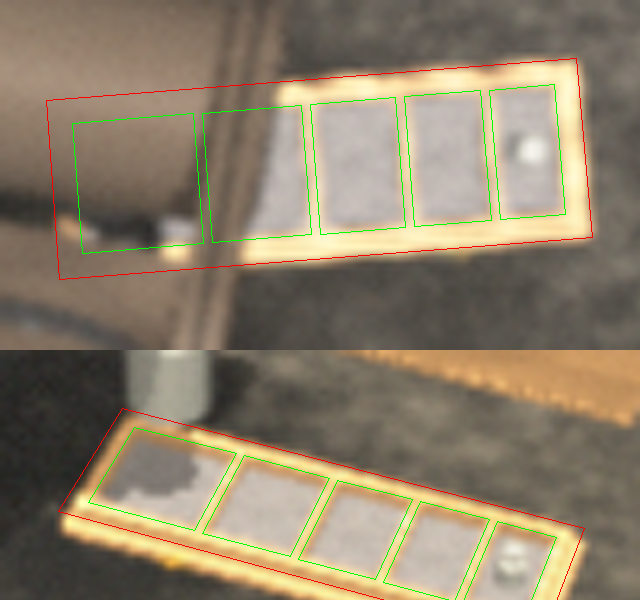

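The overlay matches the tray to about 1–2 mm in both views. Lowering the 500 g weight.

jog_arm(deltas=".03 .03 -1 0 0 0;0 0 -1 0 0 0;0 0 -.7 0 0 0;0 0 -.1 0 0 0;0 0 -.1 0 0 0;0 0 -.05 0 0 0;0 0 0 0 0 0")

```text
time: 8.78
eef_pos: [0.57, 0.0094, 0.0527]
tcp_rot: [0.682, 0.732, 0.0, 0.0]
contact_force: [0.2, 0.8, -5.9]
opening: 0.219
finger_force: 61.4
```

jog_arm(deltas="0 0 -.06 0 0 0;0 0 -.06 0 0 0;0 0 0 0 0 0;0 0 0 0 0 0")

```text
time: 9.28
eef_pos: [0.5699, 0.0093, 0.0505]
tcp_rot: [0.682, 0.732, 0.0, 0.0]
contact_force: [-1.3, -0.6, 0.7]
opening: 0.217
finger_force: 62.8
```

The weight has touched the floor. I'll release and rise.

jog_arm(deltas="0 0 0 0 0 0;0 0 0 0 0 0;0 0 0 0 0 0;0 0 0 0 0 0", gripper=0.55)

```text
time: 9.78
eef_pos: [0.5696, 0.0095, 0.0498]
tcp_rot: [0.682, 0.732, 0.0, 0.0]
contact_force: [-0.5, 0.5, -0.2]
opening: 0.551
finger_force: 0.0
```

jog_arm(deltas="0 0 .5 0 0 0;0 0 1 0 0 0;0 0 1 0 0 0;0 0 1 0 0 0;0 0 1 0 0 0;.1 1 0 0 0 0;.1 1 0 0 0 0;.1 1 0 0 0 0;.1 1 0 0 0 0;.1 1 0 0 0 0;.1 1 0 0 0 0;0 0 0 0 0 0;0 0 0 0 0 0")

```text
time: 11.4
eef_pos: [0.5815, 0.1294, 0.1397]
tcp_rot: [0.681, 0.732, -0.0, 0.0]
contact_force: [0.3, -0.4, -0.1]
opening: 0.551
finger_force: 0.0
```

```bash
python3 - <<'E'
from ov import *
S=cam("scene");T=(.576,-.0706,.088);C=cam("wrist")
a=overlay(S,T,290,160,100,70,5,""); b=C[0]; c=b.copy()
for q in wpts(.5832,.133,100): u=proj(C,q); cv2.circle(c,(int(u[0]),int(u[1])),0,(0,0,255),-1)
cv2.imwrite("pics/i.png",np.vstack([a[:,:500],c[150:400,70:570]]))
print(get_state()["eef_pos"],[proj(C,(.5832,.133,z)) for z in(.02,.04)])
E
```

```text
[0.58151671 0.12888116 0.13969105] [array([321.75592117, 186.15481621]), array([321.92312798, 191.74981937])]
```

View pics/i.png

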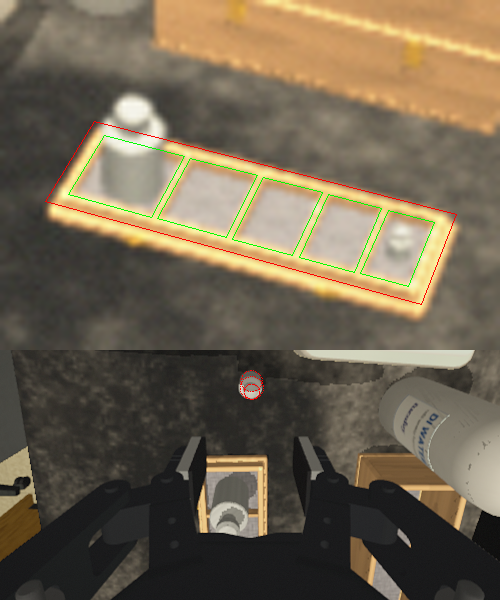

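The 500 g weight stands well inside its compartment. The 100 g weight matches its overlay at (322,188), so I'll pick it next.

jog_arm(deltas=".08 .15 -1 0 0 0;0 0 -1 0 0 0;0 0 -1 0 0 0;0 0 -1 0 0 0;0 0 -1 0 0 0;0 0 -.5 0 0 0;0 0 -.25 0 0 0;0 0 0 0 0 0;0 0 0 0 0 0")

```text
time: 12.62
eef_pos: [0.5838, 0.1325, 0.0256]
tcp_rot: [0.682, 0.732, 0.001, 0.001]
contact_force: [-0.0, -0.3, 1.1]
opening: 0.549
finger_force: 0.0
```

jog_arm(deltas="0 0 0 0 0 0;0 0 0 0 0 0;0 0 0 0 0 0;0 0 0 0 0 0;0 0 0 0 0 0", gripper=0.05, squeeze=30)

```text
time: 13.25
eef_pos: [0.5834, 0.1325, 0.0252]
tcp_rot: [0.682, 0.732, 0.0, 0.0]
contact_force: [-1.0, -0.5, 3.2]
opening: 0.134
finger_force: 29.3
```

jog_arm(deltas="0 0 .5 0 0 0;0 0 1 0 0 0;0 0 1 0 0 0;0 0 1 0 0 0;0 0 1 0 0 0;0 0 1 0 0 0;-.03 -1 .1 0 0 0;-.03 -1 0 0 0 0;-.03 -1 0 0 0 0;-.03 -1 0 0 0 0;-.03 -1 0 0 0 0;-.03 -1 0 0 0 0;-.03 -1 0 0 0 0;-.03 -1 0 0 0 0;-.03 -1 0 0 0 0;-.03 -1 0 0 0 0;0 -1 0 0 0 0;0 0 0 0 0 0;0 0 0 0 0 0")

```text
time: 15.62
eef_pos: [0.5771, -0.0873, 0.1366]
tcp_rot: [0.682, 0.732, 0.0, -0.0]
contact_force: [-0.0, 0.7, -0.5]
opening: 0.137
finger_force: 29.4
```

```bash
python3 - <<'E'
from ov import *
S=cam("scene");T=(.576,-.0706,.088);C=cam("wrist")
a=overlay(S,T,290,140,100,90,4,""); b=overlay(C,T,180,120,260,260,1.4,"")
cv2.imwrite("pics/j.png",np.hstack([a[:360],b[:360]]))
print(get_state()["eef_pos"],get_state()["contact_force"])
E
```

```text
[ 0.57704028 -0.08690021  0.13661169] [ 0.53049058  0.33120691 -0.83754912]
```

View pics/j.png

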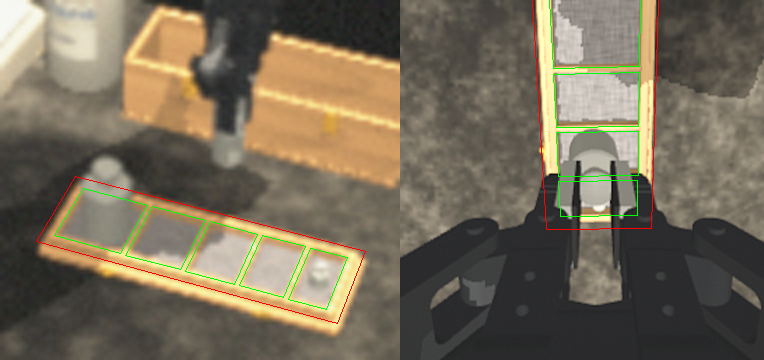

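The 100 g weight hangs upright and the tray overlay matches in both views. Lowering it.

jog_arm(deltas=".03 -.04 -1 0 0 0;0 0 -1 0 0 0;0 0 -1 0 0 0;0 0 -1 0 0 0;0 0 -.7 0 0 0;0 0 -.2 0 0 0;0 0 -.1 0 0 0;0 0 -.1 0 0 0;0 0 -.05 0 0 0;0 0 0 0 0 0;0 0 0 0 0 0")

```text
time: 17.1
eef_pos: [0.5778, -0.0883, 0.034]
tcp_rot: [0.682, 0.732, 0.0, 0.0]
contact_force: [-0.1, 0.3, -1.9]
opening: 0.133
finger_force: 29.4
```

jog_arm(deltas="0 0 -.06 0 0 0;0 0 0 0 0 0;0 0 0 0 0 0")

```text
time: 17.48
eef_pos: [0.5782, -0.0885, 0.0332]
tcp_rot: [0.682, 0.732, 0.0, 0.0]
contact_force: [-2.3, -1.0, 4.0]
opening: 0.13
finger_force: 29.7
```

jog_arm(deltas="0 0 0 0 0 0;0 0 0 0 0 0;0 0 0 0 0 0", gripper=0.4)

```text
time: 17.85
eef_pos: [0.5775, -0.0882, 0.0321]
tcp_rot: [0.682, 0.732, -0.0, -0.0]
contact_force: [0.5, 1.2, 0.1]
opening: 0.401
finger_force: 0.0
```

jog_arm(deltas="0 0 .5 0 0 0;0 0 1 0 0 0;0 0 1 0 0 0;0 0 1 0 0 0;0 0 1 0 0 0;0 0 1 0 0 0;-.14 -1 0 0 0 0;-.14 -1 0 0 0 0;-.14 -1 0 0 0 0;-.14 -1 0 0 0 0;-.14 -1 0 0 0 0;-.14 -1 0 0 0 0;-.14 -1 0 0 0 0;-.14 -1 0 0 0 0;-.14 -1 0 0 0 0;-.14 -1 0 0 0 0;-.14 -1 0 0 0 0;-.14 -1 0 0 0 0;-.14 -1 0 0 0 0;-.14 -1 0 0 0 0", gripper=0.6)

```text
time: 20.35
eef_pos: [0.5383, -0.3696, 0.1425]
tcp_rot: [0.682, 0.732, 0.0, -0.0]
contact_force: [0.5, 0.3, 0.1]
opening: 0.599
finger_force: 0.0
```

jog_arm(deltas="-.14 -.9 0 0 0 0;0 0 0 0 0 0")

```text
time: 20.6
eef_pos: [0.5354, -0.3878, 0.1425]
tcp_rot: [0.682, 0.731, 0.0, 0.0]
contact_force: [-0.2, 0.3, 0.4]
opening: 0.598
finger_force: 0.0
```

```bash
python3 - <<'E'
from ov import *
T=(.576,-.0706,.088);C=cam("wrist");S=cam("scene"); s=get_state(); print(s["eef_pos"],s["time"])
c=C[0]; u,v=proj(C,(.5355,-.3874,.03)); print(u,v)
p,a=wfind(C,u,v,28,200,thr=110); print(p,a, cv2.contourArea(cv2.convexHull(np.array([proj(C,q) for q in wpts(*p,200)],np.float32))))
k=cv2.resize(c[int(v)-50:int(v)+50,int(u)-60:int(u)+60],None,fx=4,fy=4)
for q in wpts(.5355,-.3874,200): w=(proj(C,q)-[int(u)-60,int(v)-50]+.5)*4; cv2.circle(k,(int(w[0]),int(w[1])),1,(0,0,255),-1)
b=overlay(S,T,290,170,100,60,3.2,"")
cv2.imwrite("pics/k.png",np.hstack([k[:192*2],np.vstack([b,b*0])[:384]]))
E
```

```text
[ 0.53564954 -0.3861816   0.14235565] 20.7
319.85577063124447 191.61850289938587
[ 0.53133944 -0.38621462] 2009.234375 873.6498310258612
```

View pics/k.png

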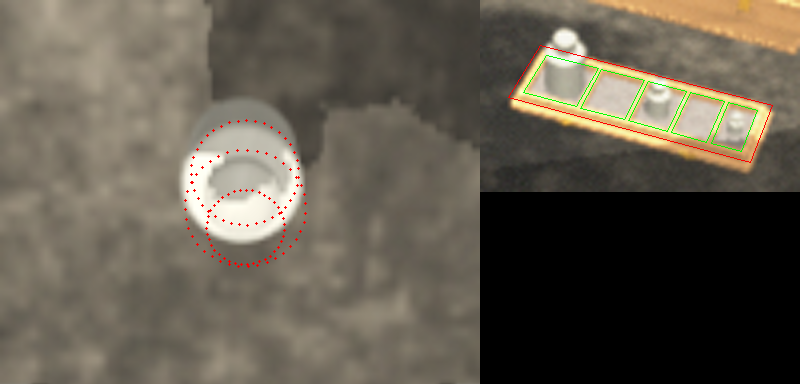

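The 100 g weight stands in its compartment. The 200 g weight really lies about 5 mm further to +y than first estimated, with the rings about 23 px (5.7 image px) above the model. I'll correct for that and grip.

jog_arm(deltas="-.03 .23 -1 0 0 0;0 0 -1 0 0 0;0 0 -1 0 0 0;0 0 -1 0 0 0;0 0 -1 0 0 0;0 0 -.4 0 0 0;0 0 -.15 0 0 0;0 0 0 0 0 0;0 0 0 0 0 0")

```text
time: 21.82
eef_pos: [0.5356, -0.3823, 0.0326]
tcp_rot: [0.682, 0.732, -0.0, 0.001]
contact_force: [0.0, -0.2, 0.7]
opening: 0.602
finger_force: 0.0
```

jog_arm(deltas="0 0 0 0 0 0;0 0 0 0 0 0;0 0 0 0 0 0;0 0 0 0 0 0;0 0 0 0 0 0", gripper=0.05, squeeze=40)

```text
time: 22.45
eef_pos: [0.5353, -0.382, 0.0321]
tcp_rot: [0.682, 0.732, -0.0, 0.0]
contact_force: [-0.5, 0.7, 3.4]
opening: 0.162
finger_force: 39.1
```

jog_arm(deltas="0 0 .3 0 0 0;0 0 1 0 0 0;0 0 1 0 0 0;0 0 1 0 0 0;.11 1 1 0 0 0;.11 1 .5 0 0 0;.11 1 0 0 0 0;.11 1 0 0 0 0;.11 1 0 0 0 0;.11 1 0 0 0 0;.11 1 0 0 0 0;.11 1 0 0 0 0;.11 1 0 0 0 0;.11 1 0 0 0 0;.11 1 0 0 0 0;.11 1 0 0 0 0;.11 1 0 0 0 0;.11 1 0 0 0 0;.11 1 0 0 0 0;.11 1 0 0 0 0")

```text
time: 24.95
eef_pos: [0.5704, -0.0604, 0.1275]
tcp_rot: [0.682, 0.732, 0.0, 0.0]
contact_force: [0.1, -0.6, -1.5]
opening: 0.165
finger_force: 39.1
```

jog_arm(deltas=".14 .94 0 0 0 0;0 0 0 0 0 0;0 0 0 0 0 0")

```text
time: 25.32
eef_pos: [0.5732, -0.0431, 0.1275]
tcp_rot: [0.681, 0.732, -0.0, 0.0]
contact_force: [0.4, -0.3, -2.6]
opening: 0.165
finger_force: 39.1
```

jog_arm(deltas=".02 0 -1 0 0 0;0 0 -1 0 0 0;0 0 -1 0 0 0;0 0 -.8 0 0 0;0 0 -.2 0 0 0;0 0 -.1 0 0 0;0 0 -.1 0 0 0;0 0 -.07 0 0 0;0 0 -.07 0 0 0;0 0 0 0 0 0;0 0 0 0 0 0")

```text
time: 26.7
eef_pos: [0.5736, -0.0429, 0.0408]
tcp_rot: [0.682, 0.732, 0.0, 0.0]
contact_force: [0.2, 0.1, -1.7]
opening: 0.165
finger_force: 39.1
```

jog_arm(deltas="0 0 -.07 0 0 0;0 0 0 0 0 0;0 0 0 0 0 0")

```text
time: 27.08
eef_pos: [0.5739, -0.043, 0.0401]
tcp_rot: [0.682, 0.732, 0.0, 0.0]
contact_force: [-1.5, -0.1, 4.8]
opening: 0.163
finger_force: 39.6
```

jog_arm(deltas="0 0 0 0 0 0;0 0 0 0 0 0;0 0 0 0 0 0", gripper=0.45)

```text
time: 27.45
eef_pos: [0.5734, -0.0429, 0.039]
tcp_rot: [0.682, 0.732, -0.0, -0.0]
contact_force: [0.8, -0.4, -0.7]
opening: 0.452
finger_force: 0.0
```

jog_arm(deltas="0 0 .5 0 0 0;0 0 1 0 0 0;0 0 1 0 0 0;0 0 1 0 0 0;0 0 1 0 0 0;0 0 .6 0 0 0;-.4 .96 0 0 0 0;-.4 .96 0 0 0 0;-.4 .96 0 0 0 0;-.4 .96 0 0 0 0;-.4 .96 0 0 0 0;-.4 .96 0 0 0 0;-.4 .96 0 0 0 0;-.4 .96 0 0 0 0;-.4 .96 0 0 0 0;-.4 .96 0 0 0 0;-.4 .96 0 0 0 0;-.4 .96 0 0 0 0;-.4 .96 0 0 0 0;-.4 .96 0 0 0 0")

```text
time: 29.95
eef_pos: [0.4609, 0.2271, 0.1414]
tcp_rot: [0.682, 0.732, 0.0, 0.0]
contact_force: [-0.2, 0.2, -0.2]
opening: 0.45
finger_force: 0.0
```

jog_arm(deltas="-.4 .96 0 0 0 0;-.4 .96 0 0 0 0;-.4 .96 0 0 0 0;0 0 0 0 0 0;0 0 0 0 0 0")

```text
time: 30.58
eef_pos: [0.4374, 0.2834, 0.1413]
tcp_rot: [0.681, 0.732, -0.0, 0.0]
contact_force: [0.7, 0.1, -0.3]
opening: 0.454
finger_force: 0.0
```

```bash
python3 - <<'E'
from ov import *
T=(.576,-.0706,.088);C=cam("wrist");S=cam("scene"); s=get_state(); print(s["eef_pos"],s["time"])
c=C[0]; u,v=proj(C,(.4367,.2842,.02)); print(u,v)
k=cv2.resize(c[int(v)-50:int(v)+50,int(u)-60:int(u)+60],None,fx=4,fy=4)
for q in wpts(.4367,.2842,50): w=(proj(C,q)-[int(u)-60,int(v)-50]+.5)*4; cv2.circle(k,(int(w[0]),int(w[1])),1,(0,0,255),-1)
b=overlay(S,T,290,170,100,60,3.2,"")
cv2.imwrite("pics/l.png",np.hstack([k[:192*2],np.vstack([b,b*0])[:384]]))
E
```

```text
[0.43768439 0.28306761 0.14129859] 30.675
318.98396598597014 188.7139384098872
```

View pics/l.png

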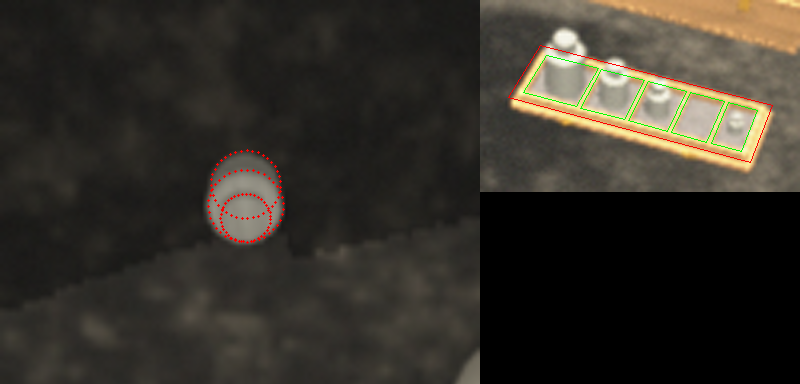

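The 500, 200 and 100 g weights stand in place, and the 50 g matches its model. I'll pick it up.

jog_arm(deltas="-.04 .05 -1 0 0 0;0 0 -1 0 0 0;0 0 -1 0 0 0;0 0 -1 0 0 0;0 0 -1 0 0 0;0 0 -.6 0 0 0;0 0 -.3 0 0 0;0 0 0 0 0 0;0 0 0 0 0 0")

```text
time: 31.8
eef_pos: [0.4373, 0.2847, 0.0241]
tcp_rot: [0.682, 0.732, 0.001, 0.0]
contact_force: [0.0, 0.4, -0.7]
opening: 0.449
finger_force: 0.0
```

jog_arm(deltas="0 0 0 0 0 0;0 0 0 0 0 0;0 0 0 0 0 0;0 0 0 0 0 0;0 0 0 0 0 0", gripper=0.02, squeeze=25)

```text
time: 32.42
eef_pos: [0.4371, 0.2847, 0.0238]
tcp_rot: [0.682, 0.732, 0.0, 0.0]
contact_force: [-1.0, -0.4, 4.5]
opening: 0.103
finger_force: 24.7
```

jog_arm(deltas="0 0 .5 0 0 0;0 0 1 0 0 0;0 0 1 0 0 0;0 0 1 0 0 0;0 0 1 0 0 0;0 0 1 0 0 0;0 0 .4 0 0 0;.34 -.98 0 0 0 0;.34 -.98 0 0 0 0;.34 -.98 0 0 0 0;.34 -.98 0 0 0 0;.34 -.98 0 0 0 0;.34 -.98 0 0 0 0;.34 -.98 0 0 0 0;.34 -.98 0 0 0 0;.34 -.98 0 0 0 0;.34 -.98 0 0 0 0;.34 -.98 0 0 0 0;.34 -.98 0 0 0 0;.34 -.98 0 0 0 0")

```text
time: 34.92
eef_pos: [0.5252, 0.0287, 0.1409]
tcp_rot: [0.682, 0.732, -0.0, -0.0]
contact_force: [-0.6, 0.2, -0.5]
opening: 0.095
finger_force: 24.4
```

jog_arm(deltas=".34 -.98 0 0 0 0;.34 -.98 0 0 0 0;.34 -.98 0 0 0 0;.34 -.98 0 0 0 0;.34 -.98 0 0 0 0;.34 -.98 0 0 0 0;.34 -.98 0 0 0 0;.34 -.98 0 0 0 0;0 0 0 0 0 0;0 0 0 0 0 0")

```text
time: 36.17
eef_pos: [0.5793, -0.1268, 0.1411]
tcp_rot: [0.682, 0.732, -0.0, -0.0]
contact_force: [-0.2, -0.2, -0.7]
opening: 0.094
finger_force: 24.4
```

jog_arm(deltas=".08 -.05 -1 0 0 0;0 0 -1 0 0 0;0 0 -1 0 0 0;0 0 -1 0 0 0;0 0 -.9 0 0 0;0 0 -.2 0 0 0;0 0 -.1 0 0 0;0 0 -.1 0 0 0;0 0 -.05 0 0 0;0 0 0 0 0 0;0 0 0 0 0 0")

```text
time: 37.55
eef_pos: [0.5812, -0.1282, 0.0346]
tcp_rot: [0.682, 0.732, 0.0, 0.0]
contact_force: [-0.5, 0.7, -1.7]
opening: 0.096
finger_force: 24.4
```

jog_arm(deltas="0 0 -.06 0 0 0;0 0 -.06 0 0 0;0 0 -.05 0 0 0;0 0 0 0 0 0;0 0 0 0 0 0")

```text
time: 38.17
eef_pos: [0.5816, -0.1283, 0.0319]
tcp_rot: [0.682, 0.732, 0.0, 0.0]
contact_force: [-1.9, 0.4, 5.1]
opening: 0.091
finger_force: 25.3
```

Contact, so I'll release and rise straight up.

jog_arm(deltas="0 0 0 0 0 0;0 0 0 0 0 0;0 0 0 0 0 0", gripper=0.4)

```text
time: 38.55
eef_pos: [0.5808, -0.128, 0.0305]
tcp_rot: [0.682, 0.732, -0.0, -0.0]
contact_force: [-0.1, 0.2, 0.1]
opening: 0.404
finger_force: 0.0
```

jog_arm(deltas="0 0 .5 0 0 0;0 0 1 0 0 0;0 0 1 0 0 0;0 0 1 0 0 0;0 0 1 0 0 0;0 0 1 0 0 0;0 0 1 0 0 0;0 -1 .5 0 0 0;0 -1 0 0 0 0;0 -1 0 0 0 0;0 -1 0 0 0 0;0 -1 0 0 0 0;0 -1 0 0 0 0;0 -1 0 0 0 0;0 0 0 0 0 0;0 0 0 0 0 0")

```text
time: 40.55
eef_pos: [0.5811, -0.2678, 0.1708]
tcp_rot: [0.682, 0.732, 0.0, -0.0]
contact_force: [0.3, 0.2, -0.2]
opening: 0.398
finger_force: 0.0
```

```bash
python3 - <<'E'
from ov import *
T=(.576,-.0706,.088);S=cam("scene");C=cam("wrist")
b=overlay(S,T,290,165,100,65,4,"")
f=S[0][130:300,190:460]; f=cv2.resize(f,(400,252))
cv2.imwrite("pics/z.png",np.hstack([np.vstack([b,f])[:512],C[0][:300,170:520] if 0 else cv2.resize(C[0][:256,170:370],(400,512))]))
print(get_state()["eef_pos"],get_state()["time"])
E
```

```text
[ 0.58115587 -0.26736789  0.17087741] 40.65
```

View pics/z.png

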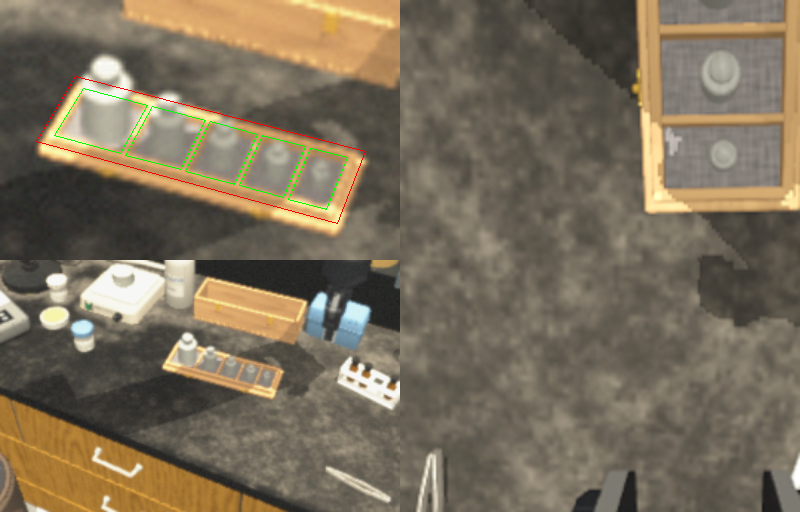

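All five weights stand upright, one per compartment in order of size. The jar, dish and tweezers are in their places, and the arm is clear.

```bash
python3 -c "
from plant import ctrl; print(ctrl.sign_off())"
```

```text
the job is handed in; nothing more can be done
None
```

The four weights are back in the tray in order of size, standing upright with the smallest left in its place; the jar, dish and tweezers were not disturbed, and I handed the job in at about 41 s.

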